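# Empty the tumbling drum into its catch tray

## Robot

A 6-joint arm with a two-finger parallel gripper is mounted at the origin on the work surface. World frame = base frame: x ahead of the robot, y to its left, z up, the work surface at z = 0. Lengths are in m, angles in rad, forces in N, time in s.
With the tool pointing down it reaches from about 0.375 to 0.975 m from the base axis. Payload 3.8 kg.
Tool frame: the origin (TCP) lies at the very end of the fingers, on their centre line; the grasp point (between the pads) lies behind it (bot.tcp_to_grasp is the y of the grasp point in the tool frame, in m); y points along the fingers, z is the direction in which the jaws open and shut, and the axes are right-handed (so a half turn about y gives the same grasp; the last joint's range is limited). The gripper opens to 85 mm and grips with 20 to 120 N. Pads are 22 mm wide; open, the fingers measure 114 mm over their backs; the gripper's body (76 mm by 85 mm) begins 54 mm behind the grasp point. The pads swing forward as they close: fully open they stand 13 mm farther back than shut.
Start: joints at [1.118, 0.264, 1.604, -0, 1.274, -0.037], TCP at [0.273, 0.617, 0.231] pointing down, gripper open.
Joint ranges: [-2.63, 2.63], [-0.94, 2.18], [0.31, 2.57], [-1.31, 4.45], [0, 2.66], [-2.55, 2.55]. Speed limits (rad/s): [2.57, 2.57, 3.14, 3.14, 3.14, 3.14].

## Interface

Orientations are given as a rotation vector (axis times angle).
In Python, from workcell import bot, optics, workorder gives the robot as it stands.
- The arm moves only by the shell command python3 -m handwheel 'ROWS' [FORCE]. ROWS is JSON, a list of rows, each a list of 7 numbers: the shift along the tool's x, y, z in m, then the turn, a rotation vector about the tool's x, y, z in rad, then the opening, from 0 (shut) to 1 (fully open). A call has 1 to 8 rows; each row shifts and turns the commanded pose from where the row before left it, along the tool's axes as they then stand; what a row does not reach is not made up. A row lasts 1/8 s, in which the tool goes at most 62.5 mm and 10.7 degrees, less where a joint would pass 70% of its speed; a pose out of reach is approached as far as the arm can. A call with a gripper value outside its range is refused whole. The fingers move at their own pace and stop on an object; FORCE is the grip in N (left out, the last holds). Time passes only in rows, so rows that do not move let the fingers close. It gives the time, the measured TCP pose, the force and the opening at its end, in the units of the state.
- bot.read_state(): the state, without advancing time (a new reading comes with each control period).
- optics.read_camera(name): name is "scene" or "top" or "wrist"; returns a dict with "image" (480x640x3 uint8, red, green, blue), "z_map" (480x640 float32, m along the optical axis (not along the pixel's ray), 0 where there is no reading), "mtx" (3x3 intrinsics, pixels), "dist" ([k1, k2, p1, p2, k3] as OpenCV has them; the pictures are not rectified), "world_from_camera" (4x4, takes a point from camera to world coordinates); the wrist camera has in their place "hand_eye" (4x4, takes a point from camera to tool coordinates, whose origin is the TCP and whose axes are the tool frame's). Camera axes: x right, y down, z forward; pixel columns grow to the right and rows downward; lengths in m; the calibration is good to about 2 mm. A picture is of the moment at which its call begins: read the wrist's pose just before it.
- workorder.finish_job(): hands the job in, once; it reports no verdict.
The state is a dict: "time": time; "q": joint angles; "joint_vel": joint speeds; "joint_torque": joint torques, N m; "tool_pos": TCP position; "tcp_rot": TCP orientation; "wrist_force": force on the tool from outside, world axes, zero at the start; "torque": the same for the moment, N m; "width": opening from 0.0 (shut) to 1.0 (fully open).
Only numpy, scipy, OpenCV 4.12 (cv2) and the standard library are available. Lean on these libraries where they do the work, as an engineer would, in place of code of your own. Each camera call takes 0.05 s, during which the arm holds its last target.

## Task

First put the catch tray in place under the tumbling drum, centred and square in the bay, with the port still facing up. Then turn the drum until its port faces straight down and all three clamp blocks inside have dropped into the tray. Leave the drum port down and the tray under it, let no block land on the bench, and do not disturb the other things on the bench.

Things in the scene. Friction and masses are not known exactly. Their poses are not given: they have to be found in the camera images.
- cradle_mid (a point): Point on the bench straight below the drum's middle, on the grey bolted-down cradle (place and heading vary). Its x runs along the drum's axis from crank end to far end, z up. Two upright end plates (inner faces at x = -90 and +90 mm, 70 mm wide, 208 mm high) carry the drum; each stands on a foot 12 mm high, |x| = 88 to 138 mm, y = -115 to +75 mm.
- bay_mouth (a point): On the bench at the cradle's open +y side, where the tray goes in: cradle x 0, y +75 mm; axes as cradle_mid. The bay runs from here in cradle -y under the drum, 176 mm wide between the feet, and ends at a low stop rail 30 mm high, its face at cradle y = -97 mm.
- drum_mid (a point): Middle of the drum, on its axis, 160 mm above the bench; turns with the drum (its z points out of the port). Twelve-sided steel barrel 165 mm across, 160 mm long: underside 80 mm, top 240 mm above the bench. The only opening, the port, is 136 mm long and about 105 mm wide.
- drum (a joint): Turn of the drum, rad. 0: port straight up; grows as the crank goes from the cradle's +y side over the top to its -y side; 3.14: port straight down. Starts between -0.45 and 0.45. End stops at -1.0 and 4.0, so it can be emptied only in the growing direction. Drags stiffly (0.25 N m, about 4 N at the crank) and stays where it is left.
- crank_grip (a point): Middle of the black crank sleeve, a freely spinning bar 22 mm thick, 70 mm long, parallel to the drum's axis, outside the cradle end nearer the robot. For drum value q it lies at cradle x = -160, y = 65 cos q, z = 160 + 65 sin q mm. The flat crank arm is 39 to 47 mm from this point towards the drum. Axes turn with the drum.
- tray_mid (a point): Middle of the loose catch tray, 22.5 mm above its underside: open aluminium tray 150 (its x) x 170 (its y) x 45 mm high, walls 4 mm, about 0.45 kg, standing on the bench to the left of the cradle (+y). In place, its middle is below the drum's middle, its y along the cradle's y, handle outwards; 12 mm then remain to the stop rail, 13 mm to each foot.
- tray_grip (a point): Grasp point on the tray's black stub handle, 130 mm from the tray's middle along tray +y, 30 mm above the tray's underside; axes as the tray. The handle is a bar 22 mm wide (tray x), 24 mm high (18 to 42 mm above the bench), 80 mm long along tray y (85 to 165 mm from the tray's middle): pinch it across tray x from above.
- block1_mid (a point): Centre of a loose aluminium clamp block 64 x 32 x 24 mm (its x, y, z), 90 g. Starts inside the drum and slides out as the port comes to the bottom; if blocks ever wedge in the port, rocking the drum a little to either side frees them.
- block2_mid (a point): Centre of a second clamp block, the same. Starts inside the drum.
- block3_mid (a point): Centre of a third clamp block, the same. Starts inside the drum.
- tub: Bystander: open white plastic tub, 100 mm across, 85 mm high. Origin: centre of its underside.
- can: Bystander: steel can, 66 mm across, 130 mm high. Origin: centre of its underside.
- tape: Bystander: roll of brown tape lying flat, 110 mm across, 45 mm high. Origin: centre of its underside.
- carton: Bystander: closed carton 150 x 110 x 90 mm. Origin: centre of its underside.
- screwdriver: Bystander: screwdriver lying flat between the robot and the tray and cradle.
- wrench: Bystander: wrench lying flat to the right of the cradle (-y).
- module: Bystander: flat black display module 160 x 100 x 18 mm, lying to the far left.
Things that resemble listed ones, but are neither listed nor needed, are in the scene too. Leave any pink or yellow look-alike of the part that bears block3_mid alone.

How it is judged:
By the outcome, as a careful person would: the job done as asked, in the order asked, and still so for the second after the job is handed in, with the robot touching nothing.
It also fails if it takes over 70 s, if anything falls off the work surface, if the arm or the gripper's body presses on something with over 40 N, if the wrist force passes 120 N, or if a joint passes its speed limit or range.

## Working session

There is one attempt and no reset: what is moved stays moved. The work goes in short steps, Python scripts to look and compute and a shell command to move; the robot and the scene stay as the last step left them, time stands still between calls to the robot, and variables do not carry over. Pictures are saved under pics/ and viewed, and the job is handed in when it is done.

```bash
ls; mkdir -p pics; cat > h.py <<'E'
import numpy as np, cv2, json
from scipy.spatial.transform import Rotation as R
from workcell import bot, optics, workorder
def cam(n):
    s=bot.read_state(); c=optics.read_camera(n)
    if n=="wrist":
        T=np.eye(4);T[:3,:3]=R.from_rotvec(s["tcp_rot"]).as_matrix();T[:3,3]=s["tool_pos"]
        c["world_from_camera"]=T@np.array(c["hand_eye"])
    return c
def save(c,f): cv2.imwrite(f,cv2.cvtColor(c["image"],cv2.COLOR_RGB2BGR))
def cloud(c):
    h,w=c["z_map"].shape
    u,v=np.meshgrid(np.arange(w),np.arange(h))
    p=cv2.undistortPoints(np.stack([u,v],-1).reshape(-1,1,2).astype(np.float64),np.array(c["mtx"],float),np.array(c["dist"],float)).reshape(h,w,2)
    z=c["z_map"]; P=np.stack([p[...,0]*z,p[...,1]*z,z],-1)
    T=np.array(c["world_from_camera"]); W=P@T[:3,:3].T+T[:3,3]; W[z==0]=np.nan
    return W
E
python3 - <<'E'
from h import *
import pickle
print(bot.read_state(), bot.tcp_to_grasp)
d={}
for n in ["scene","top","wrist"]:
    c=cam(n); d[n]=c; save(c,f"pics/{n}0.png"); print(n,np.round(c["world_from_camera"],3).tolist())
pickle.dump(d,open("d0.pkl","wb"))
E
```

```text
pics
{'time': 0.0, 'q': array([ 1.11811669e+00,  2.64742241e-01,  1.60540486e+00,  2.52354429e-05,
        1.27372077e+00, -3.68566061e-02]), 'joint_vel': array([ 1.43975000e-03, -6.87043640e-04, -3.54113819e-04, -6.00216128e-04,
       -4.58686241e-04, -5.05275414e-05]), 'joint_torque': array([ 2.01856354e-03, -5.15097463e+01, -3.67325377e+01, -1.56749775e-04,
        1.27483290e-02, -2.44540371e-05]), 'tool_pos': array([0.27229893, 0.61681573, 0.22995274]), 'tcp_rot': array([-1.5482842 ,  0.32671929, -0.32581083]), 'wrist_force': array([ 0.19648728,  0.53488062, -0.12513141]), 'torque': array([0.0049822 , 0.05867559, 0.01725018]), 'width': 0.9949096432000399} -0.0187
scene [[0.971, 0.176, -0.162, 0.807], [0.239, -0.701, 0.672, -0.784], [0.005, -0.691, -0.723, 1.013], [0.0, 0.0, 0.0, 1.0]]
top [[-0.021, -0.991, 0.13, 0.418], [-1.0, 0.02, -0.004, 0.051], [0.001, -0.13, -0.991, 1.418], [0.0, 0.0, 0.0, 1.0]]
wrist [[0.405, 0.864, 0.3, 0.196], [0.914, -0.382, -0.134, 0.651], [-0.001, 0.329, -0.944, 0.373], [0.0, 0.0, 0.0, 1.0]]
```

View pics/scene0.png

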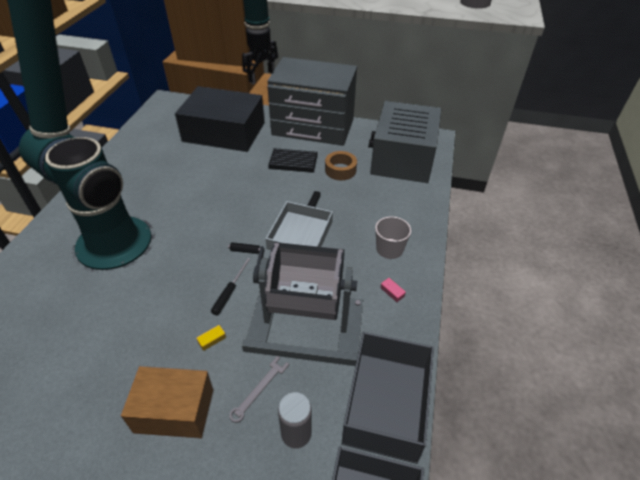

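View pics/top0.png

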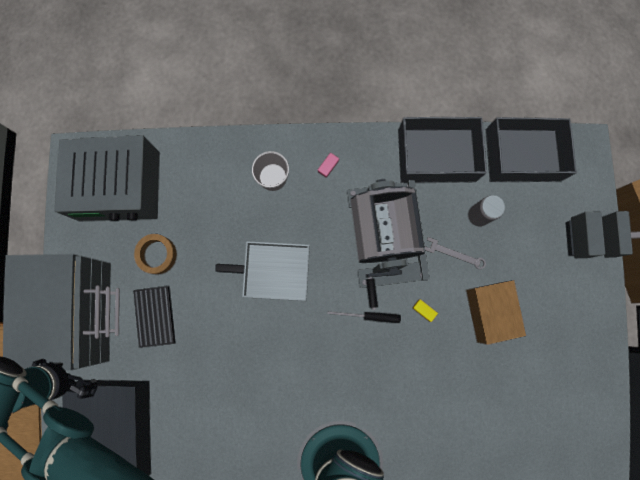

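View pics/wrist0.png

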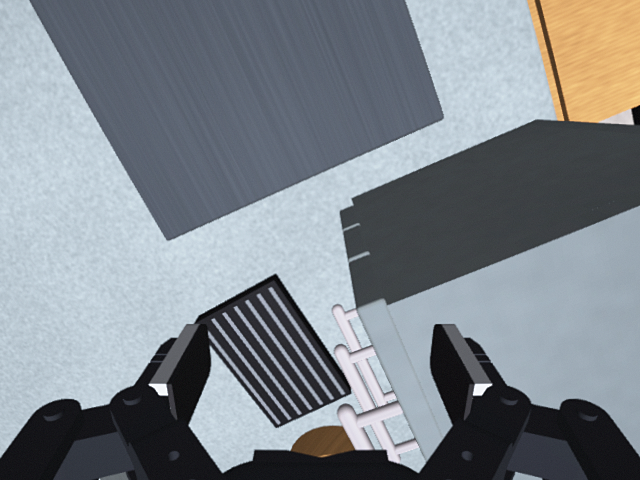

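The top view shows the tray at (276,271) with its handle at (230,268), pointing +y. The drum is at (390,225) with three white blocks inside, and the crank sleeve is at (372,290). The pink (329,165) and yellow (426,310) blocks are look-alikes, so I'll leave them alone. Next I'll measure.

```bash
python3 - <<'E'
from h import *
import pickle
d=pickle.load(open("d0.pkl","rb"))
c=d["top"]; W=cloud(c)
im=cv2.cvtColor(c["image"],cv2.COLOR_RGB2BGR)
cv2.imwrite("pics/top_crop.png",cv2.resize(im[160:340,210:470],None,fx=3,fy=3,interpolation=cv2.INTER_CUBIC))
# bench height
print("bench",np.nanmedian(W[380:420,200:290,2]))
def rect(m):
    p=W[m][:,:2].astype(np.float32); r=cv2.minAreaRect(p*1000); return r,len(p)
def reg(x0,x1,y0,y1):
    m=np.zeros(W.shape[:2],bool); m[y0:y1,x0:x1]=1; return m
z=W[...,2]
m=reg(238,316,235,307)&(z>0.035)&(z<0.06); print("tray rim",rect(m))
m=reg(205,243,255,285)&(z>0.03)&(z<0.055); print("handle",rect(m), np.nanmedian(W[m],0))
m=reg(355,385,255,312)&(z>0.1); 
for k in [(0.1,0.3)]: print("crank",np.nanmin(W[m],0),np.nanmax(W[m],0))
m=reg(340,440,170,300)&(z>0.005)&(z<0.04);print("feet",rect(m))
for v in range(255,312,6): print(v,[int(1000*t) for t in z[v,355:390:2]])
E
```

```text
bench -0.001107911936992445
tray rim (((525.8709716796875, 167.60269165039062), (188.83567810058594, 151.01966857910156), 85.82105255126953), 455)
handle (((534.79345703125, 286.5692138671875), (74.61188507080078, 22.459829330444336), 88.22290802001953), 230) [0.53409057 0.28743493 0.03988171]
crank [ 0.41681487 -0.12345557  0.10148838] [ 0.54973044 -0.05287041  0.23987288]
feet (((625.5272216796875, -159.56854248046875), (282.88909912109375, 365.7415771484375), 88.41801452636719), 1705)
255 [-2, -3, 167, 178, 193, 201, 208, 211, 214, 219, 218, 225, 237, 235, 235, 239, 233, 237]
261 [0, 2, 158, 173, 164, 162, 150, 145, 138, 129, 119, 110, 104, 89, 83, 0, 205, 202]
267 [2, -3, 0, -7, 0, 3, 1, -2, 3, -1, 78, 122, 178, 187, 190, 193, 193, 185]
273 [3, -1, 10, 13, 10, 10, 10, 10, 9, 182, 182, 184, 183, 182, 177, 172, 172, 174]
279 [-7, -1, 10, 13, 13, 15, 187, 187, 186, 188, 12, 9, 10, 6, 9, 9, 14, 10]
285 [-1, 0, -3, 11, 4, 8, 180, 186, 187, 185, 7, 11, 7, -2, 3, -1, -1, 3]
291 [-1, 1, -4, -1, -2, 4, -5, 183, 192, 188, 183, -1, 1, -1, -4, 0, -1, 1]
297 [-2, 0, 1, -1, -5, -3, 0, 185, 187, 190, 185, 0, 1, 2, -3, -1, 3, -7]
303 [5, 0, 0, 0, 5, 0, 0, 184, 192, 188, 184, 180, -3, 3, -4, -3, -2, -1]
309 [1, -5, 0, 1, 3, 0, 0, 1, 1, 179, 180, 2, -3, -4, 4, 3, 0, 3]
```

View pics/top_crop.png

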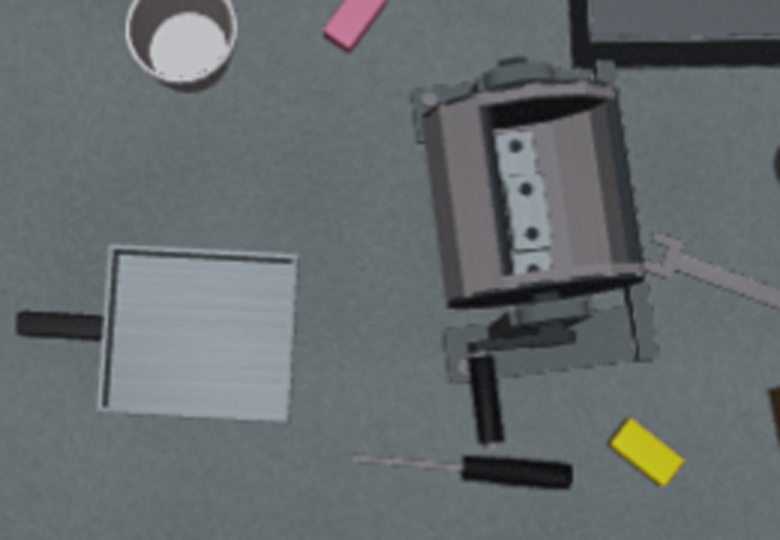

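```bash
python3 - <<'E'
from h import *
import pickle
d=pickle.load(open("d0.pkl","rb"))
x0,x1,y0,y1=0.38,0.80,-0.30,0.10
S=1500
img=np.zeros((int((x1-x0)*S),int((y1-y0)*S),3),np.uint8)
for n in ["top","scene"]:
    W=cloud(d[n]).reshape(-1,3); W=W[~np.isnan(W[:,0])]
    print(n, "bench z", np.median(W[(abs(W[:,2])<.015)&(W[:,0]>.4)&(W[:,0]<.8)&(abs(W[:,1])<.3),2]))
    W=W[(W[:,0]>x0)&(W[:,0]<x1)&(W[:,1]>y0)&(W[:,1]<y1)&(W[:,2]>.006)]
    for p in W:
        r=int((x1-p[0])*S)-1; k=int((y1-p[1])*S)-1
        z=p[2]; ch=(0,0,255) if n=="top" else (0,255,0)
        col=np.array(ch)*(0.6 if z<.02 else 1.0)+(np.array([120,0,0]) if z<.04 else 0)+ (np.array([255,0,0]) if z>0.12 else 0)
        cv2.circle(img,(k,r),1,tuple(int(min(255,a)) for a in col),-1)
for i in range(5):
    pass
cv2.imwrite("pics/bev.png",img); print(img.shape)
E
```

```text
top bench z 3.594064918255313e-05
scene bench z 0.0014104409091404424
(630, 600, 3)
```

View pics/bev.png

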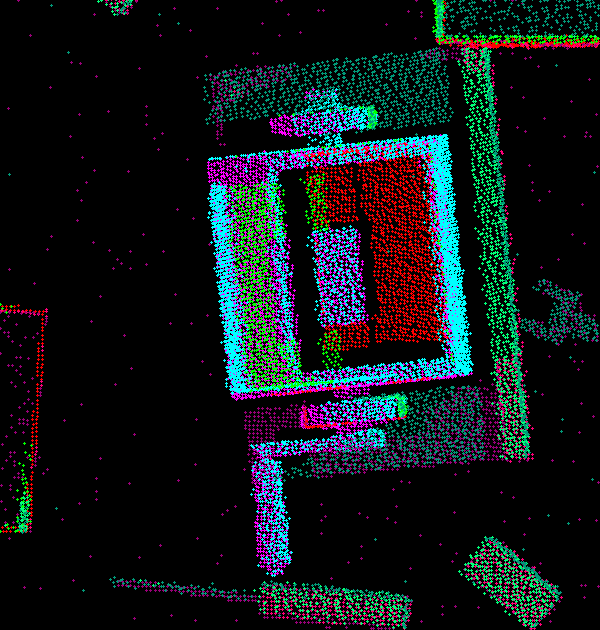

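```bash
cat > fit.py <<'E'
from h import *
import pickle
from scipy.optimize import differential_evolution, minimize
d=pickle.load(open("d0.pkl","rb"))
P=[]
for n in ["top","scene"]:
    W=cloud(d[n]).reshape(-1,3); W=W[~np.isnan(W[:,0])]
    if n=="scene": W[:,2]-=0.0014
    P.append(W)
def loc(p,a):
    cx,cy,t=a; c,s=np.cos(t),np.sin(t); dx,dy=p[:,0]-cx,p[:,1]-cy
    return np.c_[c*dx+s*dy,-s*dx+c*dy]
for name,Q in [("top",P[0]),("scene",P[1]),("both",np.vstack(P))]:
    low=Q[(Q[:,2]>.007)&(Q[:,2]<.018)]; g=Q[(abs(Q[:,2])<.004)]
    rail=Q[(Q[:,2]>.02)&(Q[:,2]<.036)]
    drum=Q[(Q[:,2]>.12)]
    def cost(a):
        l=loc(low,a); s=0
        inf=(abs(l[:,0])>.088)&(abs(l[:,0])<.138)&(l[:,1]>-.115)&(l[:,1]<.075)
        s-=inf.sum()
        l=loc(g,a)
        s+=((abs(l[:,0])>.088)&(abs(l[:,0])<.138)&(l[:,1]>-.115)&(l[:,1]<.075)).sum()
        l=loc(rail,a); s-=((abs(l[:,0])<.138)&(l[:,1]>-.115)&(l[:,1]<-.097)).sum()
        l=loc(drum,a); s-=((abs(l[:,0])<.08)&(abs(l[:,1])<.0825)).sum()*.5
        return s
    r=differential_evolution(cost,[(.56,.68),(-.15,-.05),(-.05,.25)],seed=1,popsize=25,tol=1e-6,maxiter=200)
    print(name,r.x.round(4),r.fun)
    a=r.x
    l=loc(drum,a); m=(abs(l[:,0])<.11)&(abs(l[:,1])<.11)
    print(" drum y pct",np.percentile(l[m,1],[1,99]).round(4), "sleeve:",end="")
    l3=np.c_[loc(Q,a),Q[:,2]]; k=l3[(l3[:,0]<-.135)&(l3[:,0]>-.185)&(l3[:,2]>.14)]
    k=k[abs(k[:,1])<.1]
    print(len(k),np.median(k,0).round(4),np.percentile(k[:,1],[3,97]).round(4),np.percentile(k[:,2],[50,90]).round(4))
E
python3 fit.py
```

```text
top [ 0.6208 -0.1283  0.1001] -2676.5
 drum y pct [-0.0739  0.0811] sleeve:177 [-0.1615  0.0647  0.1865] [0.0544 0.0737] [0.1865 0.1906]
scene [ 0.6217 -0.1253  0.1017] -4435.5
 drum y pct [-0.0816  0.0792] sleeve:185 [-0.1597  0.0565  0.1852] [0.0509 0.0681] [0.1852 0.1892]
both [ 0.6208 -0.1258  0.107 ] -6977.5
 drum y pct [-0.0808  0.0794] sleeve:365 [-0.1606  0.06    0.1859] [0.0526 0.0716] [0.1859 0.19  ]
```

```bash
cat >> h.py <<'E'
CR=np.array([0.621,-0.127,0]); TH=0.103
def c2w(x,y,z=0):
    c,s=np.cos(TH),np.sin(TH); return np.array([CR[0]+c*x-s*y,CR[1]+s*x+c*y,z])
def w2c(p):
    c,s=np.cos(TH),np.sin(TH); dx,dy=p[0]-CR[0],p[1]-CR[1]; return np.array([c*dx+s*dy,-s*dx+c*dy]+list(p[2:3]))
def pose():
    s=bot.read_state(); return np.array(s["tool_pos"]),R.from_rotvec(s["tcp_rot"]).as_matrix(),s
def goto(tp,jaw=None):
    """print tool-frame turn about y to align jaw axis (world xy vec), then shift in tool frame after the turn"""
    p,M,s=pose(); 
    print("pos",p.round(4),"axes x",M[:,0].round(3),"y",M[:,1].round(3),"z",M[:,2].round(3),"w",round(s["width"],3))
    ang=0.;Mt=M
    if jaw is not None:
        j=np.array([jaw[0],jaw[1],0.]);j/=np.linalg.norm(j)
        y=np.array([0,0,-1.]); best=None
        for sg in (1,-1):
            z=j*sg; Mt_=np.c_[np.cross(y,z),y,z]; rv=R.from_matrix(M.T@Mt_).as_rotvec()
            if best is None or np.linalg.norm(rv)<np.linalg.norm(best[0]): best=(rv,Mt_)
        print("turn(tool rv)",best[0].round(4)); Mt=best[1]
    print("shift after turn",(Mt.T@(np.array(tp)-p)).round(4), "world", (np.array(tp)-p).round(4))
E
python3 - <<'E'
from h import *
import pickle
from scipy.optimize import differential_evolution
d=pickle.load(open("d0.pkl","rb"))
W=cloud(d["top"]); z=W[...,2]
p,M,s=pose(); print(M.round(3))
def reg(x0,x1,y0,y1):
    m=np.zeros(z.shape,bool); m[y0:y1,x0:x1]=1; return m
def fitr(pts,w,h,c0,extra=None):
    def cost(a):
        c,s=np.cos(a[2]),np.sin(a[2]);dx,dy=pts[:,0]-a[0],pts[:,1]-a[1]
        x=c*dx+s*dy;y=-s*dx+c*dy
        o=(abs(x)<w/2)&(abs(y)<h/2); i=(abs(x)<w/2-.005)&(abs(y)<h/2-.005)
        hd=(abs(x)<.011)&(y>.085)&(y<.165)
        return -(o&~i).sum()-hd.sum()
    return differential_evolution(cost,[(c0[0]-.03,c0[0]+.03),(c0[1]-.03,c0[1]+.03),(-.3,.2)],seed=0,popsize=30,tol=1e-7)
m=reg(205,320,230,312)&(z>.03)&(z<.06)
r=fitr(W[m],.150,.170,(.526,.165)); print("tray",r.x.round(4),r.fun,m.sum())
r2=[]
Ws=cloud(d["scene"]).reshape(-1,3); Ws[:,2]-=.0014
q=Ws[(abs(Ws[:,0]-.53)<.15)&(Ws[:,1]>.06)&(Ws[:,1]<.36)&(Ws[:,2]>.03)&(Ws[:,2]<.06)]
r=fitr(q,.150,.170,(.526,.165)); print("tray scene",r.x.round(4),r.fun,len(q))
m=reg(245,295,145,195)&(z>.07)&(z<.1); print("tub",cv2.minEnclosingCircle((W[m][:,:2]).astype(np.float32)))
m=reg(325,405,308,326)&(z>.004); print("driver",np.nanmin(W[m],0),np.nanmax(W[m],0))
m=reg(325,362,308,320); print("tip z",W[313,330:362:4].round(3).tolist())
E
```

```text
[[ 0.915 -0.001  0.404]
 [-0.404 -0.002  0.915]
 [-0.    -1.    -0.002]]
tray [ 0.5247  0.1587 -0.0719] -642.0 672
tray scene [ 0.5262  0.1607 -0.0792] -496.0 586
tub ((0.794847309589386, 0.16807550191879272), 0.05044086277484894)
driver [ 0.37149829 -0.18465028  0.0040062 ] [0.41944697 0.02882724 0.18907594]
tip z [[0.409, 0.015, 0.01], [0.409, 0.004, 0.016], [0.408, -0.007, 0.011], [0.408, -0.017, 0.017], [0.408, -0.029, 0.012], [0.407, -0.04, -0.003], [0.407, -0.051, 0.004], [0.407, -0.062, 0.001]]
```

```bash
python3 -m handwheel '[[0.052,0,-0.026,0,0,0,1],[0.052,0,-0.026,0,0,0,1],[0.052,0,-0.026,0,0,0,1],[0.052,0,-0.026,0,0,0,1],[0.052,0,-0.026,0,0,0,1],[0.052,0,-0.026,0,0,0,1],[0.052,0,-0.024,0,0,0,1],[0,0,0,0,0,0,1]]' 60
python3 - <<'E'
from h import *
goto([.5364,.3043,.013],[.9972,-.075])
E
```

```text
time: 1.15
tool_pos: [0.5352, 0.3024, 0.2309]
tcp_rot: [-1.546, 0.33, -0.331]
wrist_force: [-0.8, -0.4, 0.3]
width: 0.997
pos [0.5352 0.3024 0.2309] axes x [ 0.913 -0.409  0.001] y [ 0.    -0.001 -1.   ] z [ 0.409  0.913 -0.001] w 0.997
turn(tool rv) [4.0000e-04 1.2247e+00 1.1000e-03]
shift after turn [-0.002   0.2179  0.0011] world [ 0.0012  0.0019 -0.2179]
```

```bash
python3 -m handwheel '[[0,0.01,0,0,0.175,0,1],[0,0.01,0,0,0.175,0,1],[0,0.01,0,0,0.175,0,1],[0,0.01,0,0,0.175,0,1],[0,0.01,0,0,0.175,0,1],[0,0.01,0,0,0.175,0,1],[0,0.01,0,0,0.175,0,1],[0,0,0,0,0,0,1]]'
python3 - <<'E'
from h import *
goto([.5364,.3043,.013],[.9972,-.075])
c=cam("wrist"); save(c,"pics/w1.png"); W=cloud(c); z=W[...,2]
m=(z>.032)&(z<.055)&(W[...,1]>.252)&(W[...,1]<.36)&(abs(W[...,0]-.535)<.05)
print(m.sum()); r=cv2.minAreaRect(W[m][:,:2].astype(np.float32)*1000); print(r)
E
```

```text
time: 2.15
tool_pos: [0.5313, 0.3062, 0.1599]
tcp_rot: [-1.18, 1.26, -1.258]
wrist_force: [-0.5, -0.0, 0.4]
width: 1.001
pos [0.5313 0.3062 0.1599] axes x [-0.067 -0.998  0.001] y [-0.003 -0.001 -1.   ] z [ 0.998 -0.067 -0.003] w 1.001
turn(tool rv) [0.0027 0.0079 0.0012]
shift after turn [0.0015 0.1469 0.0052] world [ 0.0051 -0.0019 -0.1469]
3119
((536.4829711914062, 289.5577087402344), (76.27957916259766, 21.9166202545166), 85.753662109375)
```

View pics/w1.png

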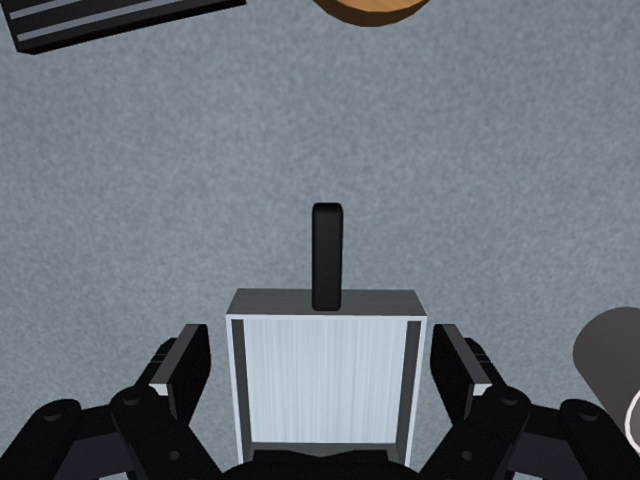

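The wrist view shows the handle at (327,205–310), midway between the open fingers. I'll descend and grip.

```bash
python3 -m handwheel '[[-0.003,0.03,0.006,0,0.008,0,1],[0,0.04,0,0,0,0,1],[0,0.04,0,0,0,0,1],[0,0.036,0,0,0,0,1],[0,0,0,0,0,0,1]]'
python3 - <<'E'
from h import *
goto([.538,.3095,.013],[.9972,-.075])
E
```

```text
time: 2.82
tool_pos: [0.5362, 0.3073, 0.0123]
tcp_rot: [-1.18, 1.267, -1.264]
wrist_force: [-0.3, 0.2, 0.5]
width: 1.001
pos [0.5362 0.3073 0.0123] axes x [-0.075 -0.997  0.004] y [-0.006 -0.003 -1.   ] z [ 0.997 -0.075 -0.006] w 1.001
turn(tool rv) [ 0.0059 -0.0003  0.0035]
shift after turn [-0.0023 -0.0007  0.0016] world [0.0018 0.0022 0.0007]
```

```bash
python3 -m handwheel '[[-0.002,-0.0005,0.0015,0,0,0,1],[0,0,0,0,0,0,0],[0,0,0,0,0,0,0],[0,0,0,0,0,0,0],[0,0,0,0,0,0,0],[0,0,0,0,0,0,0]]' 60
python3 - <<'E'
from h import *
p,M,s=pose(); print(p,s["width"],s["wrist_force"])
c=cam("top"); save(c,"pics/t1.png")
# plan: tray mid relative to TCP
E
```

```text
time: 3.58
tool_pos: [0.5405, 0.3104, 0.0165]
tcp_rot: [-1.171, 1.267, -1.266]
wrist_force: [-3.2, -1.5, 5.2]
width: 0.244
[0.54051476 0.31041035 0.01654976] 0.24403746647083138 [-3.16313101 -1.50920673  5.24442692]
```

```bash
python3 -m handwheel '[[0,-0.003,0,0,0,0,0],[0,0,0,0,0,0,0]]'
python3 - <<'E'
from h import *
# target tool positions: tray grasped 145mm out along tray y
for y in (.345,.145): print(y,c2w(0,y))
p,M,s=pose(); print(s["torque"])
goto(list(c2w(0,.345)[:2])+[.0165],[np.cos(TH),np.sin(TH)])
E
```

```text
time: 3.88
tool_pos: [0.5402, 0.3101, 0.0182]
tcp_rot: [-1.172, 1.267, -1.266]
wrist_force: [1.0, 1.2, -3.1]
width: 0.245
0.345 [0.5855278  0.21617156 0.        ]
0.145 [0.60609139 0.01723153 0.        ]
[ 0.41051218 -0.05454774 -0.11508378]
pos [0.5402 0.3101 0.0182] axes x [-0.078 -0.997  0.   ] y [-0.001 -0.    -1.   ] z [ 0.997 -0.078 -0.001] w 0.245
turn(tool rv) [ 8.000e-04 -1.812e-01  1.000e-04]
shift after turn [0.0981 0.0017 0.0354] world [ 0.0453 -0.0939 -0.0017]
```

View pics/t1.png

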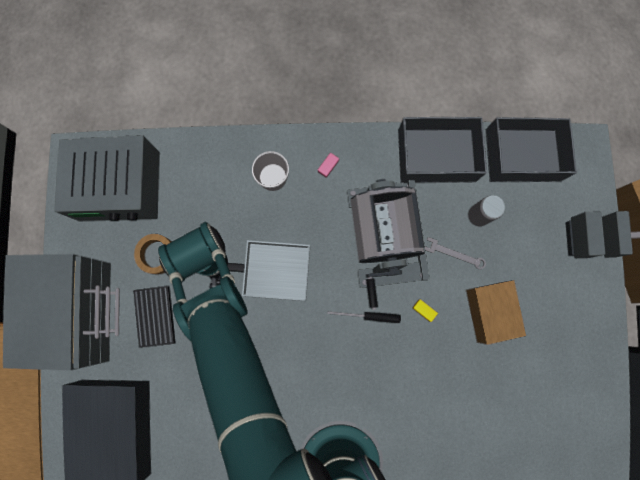

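```bash
python3 -m handwheel '[[0.010,0.001,0.005,0,-0.0227,0,0],[0.012,0,0.005,0,-0.0227,0,0],[0.012,0,0.005,0,-0.0227,0,0],[0.012,0,0.005,0,-0.0227,0,0],[0.012,0,0.005,0,-0.0227,0,0],[0.012,0,0.005,0,-0.0227,0,0],[0.012,0,0.005,0,-0.0227,0,0],[0.012,0,0.004,0,-0.0227,0,0]]'
python3 -m handwheel '[[0,0,0,0,0,0,0],[0,0,0,0,0,0,0]]'
cat > tray.py <<'E'
from h import *
import sys
from scipy.optimize import differential_evolution
p,M,s=pose(); print("F",np.round(s["wrist_force"],1),"T",np.round(s["torque"],2),"rel tcp cradle",w2c(p).round(4),"yaw",round(np.arctan2(M[1,2],M[0,2]),4))
for n in sys.argv[2:]:
    c=cam(n); save(c,f"pics/{sys.argv[1]}_{n}.png"); W=cloud(c).reshape(-1,3); W=W[~np.isnan(W[:,0])]
    if n=="scene": W[:,2]-=.0014
    # expected tray mid from tcp
    e=p[:2]-M[:2,2][::-1]*np.array([-1,1])*.145
    q=W[(np.hypot(W[:,0]-e[0],W[:,1]-e[1])<.2)&(W[:,2]>.036)&(W[:,2]<.054)]
    q=q[w2c(q.T).T[:,1]>-.09] if False else q
    def cost(a):
        co,si=np.cos(a[2]),np.sin(a[2]);dx,dy=q[:,0]-a[0],q[:,1]-a[1]
        x=co*dx+si*dy;y=-si*dx+co*dy
        o=(abs(x)<.075)&(abs(y)<.085); i=(abs(x)<.070)&(abs(y)<.080)
        return -(o&~i).sum()
    y0=np.arctan2(M[1,2],M[0,2])
    r=differential_evolution(cost,[(e[0]-.02,e[0]+.02),(e[1]-.02,e[1]+.02),(y0-.1,y0+.1)],seed=0,popsize=30,tol=1e-7)
    print(n,"tray world",r.x.round(4),"cradle",w2c(r.x[:2]).round(4),"dyaw",round(r.x[2]-TH,4),r.fun,len(q),"exp",e.round(4))
E
python3 tray.py s1 top scene
```

```text
time: 4.88
tool_pos: [0.5795, 0.2159, 0.0171]
tcp_rot: [-1.258, 1.133, -1.132]
wrist_force: [-1.5, 1.1, -3.5]
width: 0.248
time: 5.12
tool_pos: [0.5798, 0.2162, 0.0174]
tcp_rot: [-1.257, 1.133, -1.133]
wrist_force: [0.2, -1.7, -4.1]
width: 0.248
F [ 0.2 -1.7 -4.1] T [ 0.06 -0.1   0.04] rel tcp cradle [-0.0057  0.3456  0.0174] yaw 0.1033
top tray world [0.5932 0.0637 0.0887] cradle [-0.0081  0.1926] dyaw -0.0143 -394.0 500 exp [0.5947 0.072 ]
scene tray world [0.5935 0.0681 0.0839] cradle [-0.0073  0.1969] dyaw -0.0191 -181.0 433 exp [0.5947 0.072 ]
```

```bash
python3 -m handwheel '[[0.015,0,0.003,0,-0.008,0,0],[0.015,0,0.003,0,-0.008,0,0],[0.015,0,0,0,0,0,0],[0.015,0,0,0,0,0,0],[0.015,0,0,0,0,0,0],[0,0,0,0,0,0,0],[0,0,0,0,0,0,0]]'
python3 tray.py s2 top scene wrist
```

```text
time: 6.1
tool_pos: [0.5945, 0.142, 0.0177]
tcp_rot: [-1.264, 1.121, -1.121]
wrist_force: [-0.5, -0.4, -3.3]
width: 0.245
F [-0.5 -0.4 -3.3] T [ 0.08 -0.08 -0.06] rel tcp cradle [0.0013 0.2703 0.0177] yaw 0.119
top tray world [ 0.6097 -0.0092  0.1014] cradle [0.0009 0.1183] dyaw -0.0016 -230.0 270 exp [ 0.6117 -0.0019]
scene tray world [0.605  0.0169 0.0253] cradle [-0.0011  0.1448] dyaw -0.0777 -18.0 233 exp [ 0.6117 -0.0019]
wrist tray world [0.5938 0.0179 0.2127] cradle [-0.0121  0.1469] dyaw 0.1097 -556.0 10409 exp [ 0.6117 -0.0019]
```

View pics/s2_wrist.png

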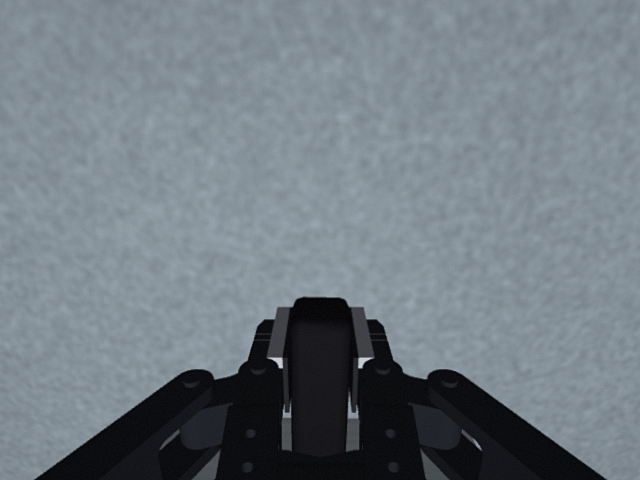

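View pics/s2_scene.png

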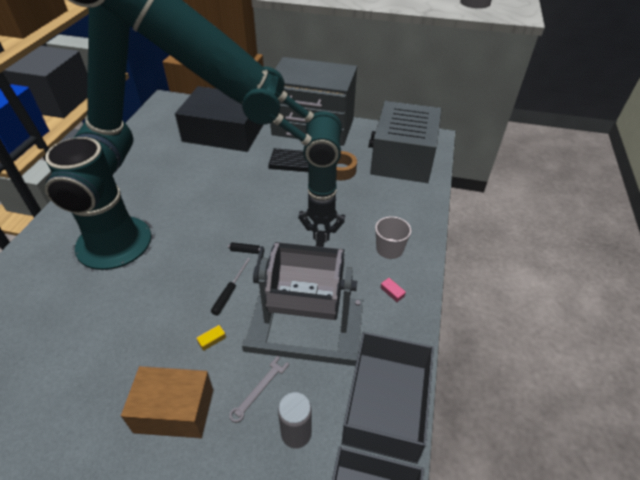

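```bash
python3 -m handwheel '[[0.0125,0,-0.0004,0,0,0,0],[0.0125,0,-0.0004,0,0,0,0],[0.0125,0,-0.0004,0,0,0,0],[0.0125,0,-0.0004,0,0,0,0],[0.0125,0,-0.0004,0,0,0,0],[0.0125,0,-0.0004,0,0,0,0],[0.0125,0,-0.0004,0,0,0,0],[0,0,0,0,0,0,0]]'
python3 tray.py s3 top scene 
python3 - <<'E'
import cv2
for n in("top","scene"):
    i=cv2.imread(f"pics/s3_{n}.png"); i=i[160:320,280:480] if n=="top" else i[190:370,220:400]
    cv2.imwrite(f"pics/s3c_{n}.png",cv2.resize(i,None,fx=3.3,fy=3.3,interpolation=cv2.INTER_CUBIC))
E
```

```text
time: 7.25
tool_pos: [0.6023, 0.0538, 0.0177]
tcp_rot: [-1.263, 1.121, -1.122]
wrist_force: [0.5, -1.0, -3.4]
width: 0.245
F [ 0.5 -1.  -3.4] T [0.15 0.05 0.02] rel tcp cradle [0.     0.1818 0.0177] yaw 0.1185
top tray world [ 0.6147 -0.0749  0.0708] cradle [-0.0009  0.0524] dyaw -0.0322 -40.0 110 exp [ 0.6195 -0.0902]
scene tray world [ 0.6183 -0.0944  0.1078] cradle [0.0007 0.0327] dyaw 0.0048 -209.0 317 exp [ 0.6195 -0.0902]
```

View pics/s3c_scene.png

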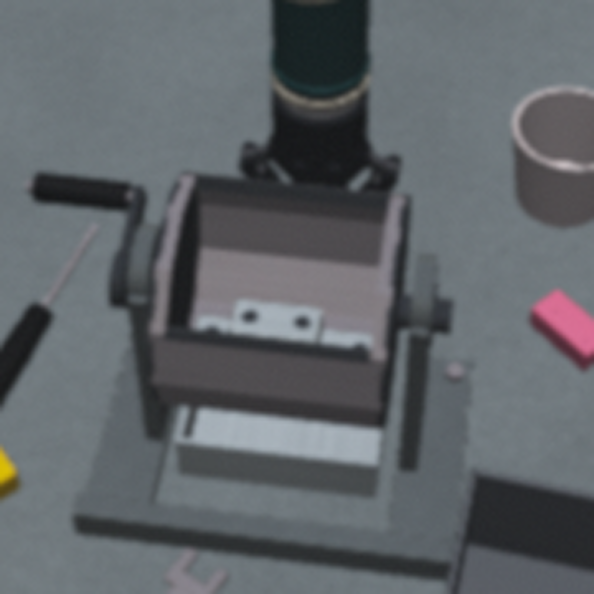

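View pics/s3c_top.png

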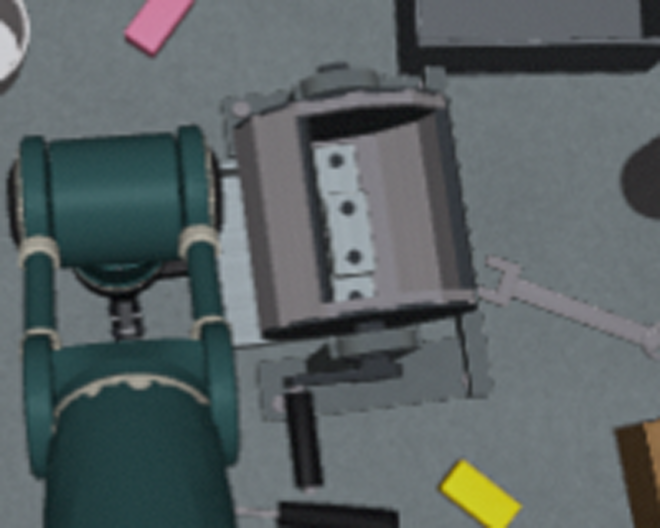

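```bash
python3 - <<'E'
from h import *
c=cam("top"); W=cloud(c)
im=c["image"].astype(int); z=W[...,2]
L=w2c(W.reshape(-1,3).T).T
arm=L[(L[:,1]>.088)&(L[:,1]<.19)&(L[:,0]>-.25)&(L[:,0]<.2)&(L[:,2]>.1)]
for y in np.arange(.085,.2,.01):
    a=arm[(arm[:,1]>y)&(arm[:,1]<y+.01)]
    if len(a): print(round(y,3),len(a),"z",a[:,2].min().round(3),a[:,2].max().round(3),"x",a[:,0].min().round(3),a[:,0].max().round(3))
c=cam("scene"); W=cloud(c); L=w2c(W.reshape(-1,3).T).T; L[:,2]-=.0014
a=L[(abs(L[:,0])<.05)&(L[:,1]>-.1)&(L[:,1]<0)&(L[:,2]>.037)&(L[:,2]<.05)]; print("front rim y",np.percentile(a[:,1],[1,3,10]))
r=L[(abs(L[:,0])<.08)&(L[:,1]>-.14)&(L[:,1]<-.08)&(L[:,2]>.025)&(L[:,2]<.036)]; print("rail top y",np.percentile(r[:,1],[2,50,98]))
a=L[(L[:,1]>-.06)&(L[:,1]<.0)&(L[:,2]>.037)&(L[:,2]<.05)&(abs(L[:,0])<.1)]; print("tray x",np.percentile(a[:,0],[1,99]))
f=L[(L[:,1]>-.09)&(L[:,1]<-.04)&(L[:,2]>.008)&(L[:,2]<.017)]
print("foot",np.percentile(f[f[:,0]<0,0],[3,97]),np.percentile(f[(f[:,0]>0)&(f[:,0]<.2),0],[3,97]))
g=L[(L[:,1]>-.09)&(L[:,1]<-.055)&(abs(L[:,2])<.004)&(abs(L[:,0])<.1)]
print("floor",np.percentile(g[:,0],[1,5,50,95,99]))
# drum y extents, plates
E
```

```text
0.105 19 z 0.366 0.388 x -0.024 0.018
0.115 133 z 0.374 0.452 x -0.102 0.037
0.125 406 z 0.378 0.521 x -0.174 0.039
0.135 599 z 0.351 0.591 x -0.25 0.036
0.145 678 z 0.161 0.619 x -0.25 0.038
0.155 732 z 0.142 0.632 x -0.25 0.036
0.165 809 z 0.105 0.638 x -0.249 0.038
0.175 841 z 0.11 0.647 x -0.25 0.039
0.185 420 z 0.107 0.646 x -0.25 0.036
front rim y [-0.05238047 -0.05158679 -0.05096943]
rail top y [-0.1133282  -0.10493068 -0.09462717]
tray x [-0.09516927  0.09557695]
foot [-0.13547743 -0.01024722] [0.01977864 0.18275064]
floor [-0.08608835 -0.07908664  0.00290509  0.07903371  0.08640678]
```

```bash
python3 -m handwheel '[[0.011,0,-0.0003,0,0.002,0,0],[0.011,0,-0.0003,0,0.002,0,0],[0.0105,0,-0.0002,0,0,0,0],[0,0,0,0,0,0,0],[0,0,0,0,0,0,0]]'
python3 tray.py s4 scene 
cat > meas.py <<'E'
from h import *
import sys
c=cam("scene"); save(c,"pics/"+sys.argv[1]+".png"); W=cloud(c); L=w2c(W.reshape(-1,3).T).T; L[:,2]-=.0014
a=L[(abs(L[:,0])<.066)&(L[:,1]>-.11)&(L[:,1]<0)&(L[:,2]>.039)&(L[:,2]<.055)]
for x0,x1 in((-.066,-.03),(-.03,.03),(.03,.066)):
    b=a[(a[:,0]>x0)&(a[:,0]<x1)]; print("front rim y",len(b),np.percentile(b[:,1],[3,10,50]).round(4) if len(b) else 0)
# front face of tray: z .015-.04
b=L[(abs(L[:,0])<.09)&(L[:,1]>-.1)&(L[:,1]<-.03)&(L[:,2]>.033)&(L[:,2]<.043)]
print("front face x ext",np.percentile(b[:,0],[2,98]).round(4),len(b))
k=b[(abs(b[:,0])<.07)]; print("face slope",np.polyfit(k[:,0],k[:,1],1).round(4))
k=L[(abs(L[:,0])<.12)&(L[:,1]>-.13)&(L[:,1]<-.1)&(L[:,2]>.026)&(L[:,2]<.036)]; print("rail slope",np.polyfit(k[:,0],k[:,1],1).round(4), np.percentile(k[:,1],[3,97]).round(4))
i=cv2.cvtColor(c["image"],cv2.COLOR_RGB2BGR)[190:370,220:400]
cv2.imwrite("pics/"+sys.argv[1]+"c.png",cv2.resize(i,None,fx=3.3,fy=3.3,interpolation=cv2.INTER_CUBIC))
E
python3 meas.py s4m
```

```text
time: 8.07
tool_pos: [0.6053, 0.0224, 0.0177]
tcp_rot: [-1.262, 1.124, -1.124]
wrist_force: [-0.3, -0.6, -4.5]
width: 0.247
F [-0.3 -0.6 -4.5] T [ 0.1  -0.08  0.  ] rel tcp cradle [-0.0003  0.1502  0.0177] yaw 0.115
scene tray world [ 0.6208 -0.1261  0.105 ] cradle [-0.0001  0.0009] dyaw 0.002 -276.0 420 exp [ 0.6219 -0.1217]
front rim y 37 [-0.0843 -0.0836 -0.0823]
front rim y 67 [-0.0848 -0.0838 -0.0819]
front rim y 39 [-0.084  -0.0836 -0.0817]
front face x ext [-0.0746  0.0747] 185
face slope [-0.0019 -0.0821]
rail slope [-1.00e-04 -1.07e-01] [-0.1135 -0.1006]
```

View pics/s4mc.png

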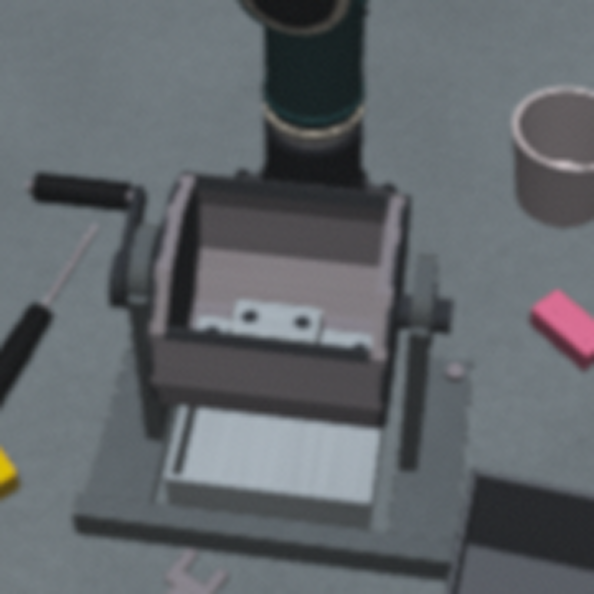

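The scene view shows the tray under the drum at (270,450), with even gaps to both feet. It measures centred to about 1 mm and square to 0.002 rad. Now I'll release it.

```bash
python3 -m handwheel '[[0,0.001,0,0,0,0,0],[0,0,0,0,0,0,1],[0,0,0,0,0,0,1],[0,0,0,0,0,0,1],[0,0,0,0,0,0,1],[0,-0.03,0,0,0,0,1],[-0.01,-0.05,0,0,0,0,1],[-0.01,-0.05,0,0,0,0,1]]'
python3 -m handwheel '[[-0.01,-0.05,0,0,0,0,1],[-0.01,-0.05,0,0,0,0,1],[0,-0.05,0,0,0,0,1],[0,0,0,0,0,0,1]]'
python3 meas.py s5; python3 tray.py s5t top
python3 - <<'E'
from h import *
p,M,s=pose();print(s["q"].round(3))
goto(list(c2w(-.17,.063)[:2])+[.30],[np.cos(TH-np.pi/2),np.sin(TH-np.pi/2)])
E
```

```text
time: 9.18
tool_pos: [0.6025, 0.0429, 0.1477]
tcp_rot: [-1.262, 1.125, -1.123]
wrist_force: [-0.3, -0.2, 0.1]
width: 0.995
time: 9.68
tool_pos: [0.6036, 0.063, 0.3034]
tcp_rot: [-1.254, 1.115, -1.129]
wrist_force: [-0.7, -0.1, -0.3]
width: 1.003
front rim y 38 [-0.0835 -0.083  -0.081 ]
front rim y 66 [-0.0839 -0.0832 -0.0815]
front rim y 40 [-0.0844 -0.0831 -0.0816]
front face x ext [-0.0741  0.0748] 190
face slope [ 0.0055 -0.0817]
rail slope [-0.0014 -0.107 ] [-0.1129 -0.1004]
F [-0.  -1.  -0.1] T [-0.05  0.07  0.  ] rel tcp cradle [0.0007 0.1908 0.3   ] yaw 0.1159
top tray world [ 0.6119 -0.0864  0.0205] cradle [-0.0049  0.0413] dyaw -0.0825 -31.0 201 exp [ 0.6188 -0.0812]
[ 0.063  0.096  1.68  -0.     1.365 -0.053]
pos [0.6008 0.0627 0.2975] axes x [ 0.115 -0.993  0.   ] y [ 0.002  0.    -1.   ] z [0.993 0.115 0.002] w 1.0
turn(tool rv) [-1.2000e-03 -1.5581e+00  1.3000e-03]
shift after turn [-0.1694 -0.0025 -0.1278] world [-0.1554 -0.1445  0.0025]
```

View pics/s5c.png

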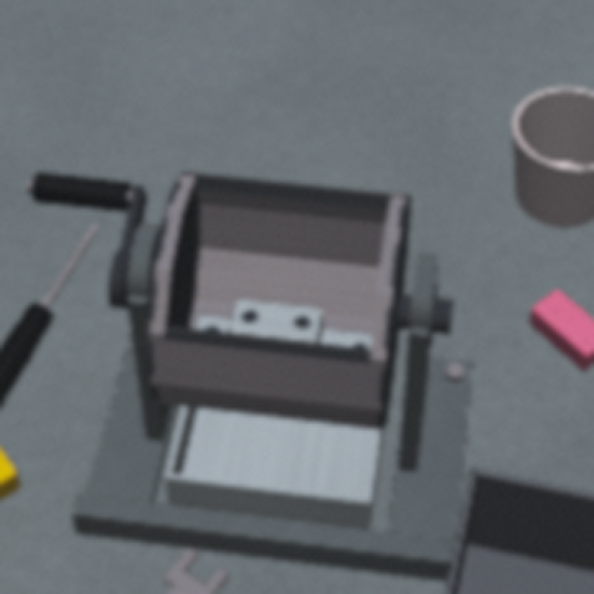

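```bash
python3 -m handwheel '[[0,0,0,0,0.176,0,1],[0,0,0,0,0.176,0,1],[0,0,0,0,0.176,0,1],[0,0,0,0,0.176,0,1],[0,0,0,0,0.176,0,1],[0,0,0,0,0.176,0,1],[0,0,0,0,0.176,0,1],[0,0,0,0,0.176,0,1]]'
python3 -m handwheel '[[0,0,0,0,0.175,0,1],[0.0425,0,0.032,0,0,0,1],[0.0425,0,0.032,0,0,0,1],[0.0425,0,0.032,0,0,0,1],[0.0425,0,0.032,0,0,0,1],[0,0,0,0,0,0,1]]'
python3 - <<'E'
from h import *
p,M,s=pose();print(s["q"].round(3))
goto(list(c2w(-.168,.063)[:2])+[.157],[np.cos(TH-np.pi/2),np.sin(TH-np.pi/2)])
c=cam("wrist");save(c,"pics/w2.png");W=cloud(c).reshape(-1,3);L=w2c(W.T).T
k=L[(L[:,0]>-.2)&(L[:,0]<-.13)&(L[:,1]>.03)&(L[:,1]<.1)&(L[:,2]>.15)&(L[:,2]<.22)]
print(len(k));
if len(k): print(np.percentile(k,[3,50,97],axis=0).round(4))
E
```

```text
time: 10.78
tool_pos: [0.5993, 0.0624, 0.2936]
tcp_rot: [-0.29, 2.078, -2.077]
wrist_force: [-0.1, -0.3, 0.4]
width: 0.998
time: 11.52
tool_pos: [0.4416, -0.0837, 0.2945]
tcp_rot: [-0.112, 2.173, -2.172]
wrist_force: [0.6, -0.0, 0.3]
width: 1.0
[-2.420e-01 -2.070e-01  1.972e+00 -1.000e-03  1.380e+00  1.229e+00]
pos [ 0.4416 -0.0837  0.2945] axes x [-0.995 -0.099  0.004] y [-0.004  0.    -1.   ] z [ 0.099 -0.995 -0.001] w 1.0
turn(tool rv) [ 0.0008 -0.0036  0.004 ]
shift after turn [-0.006   0.1375 -0.0015] world [ 0.0058  0.0021 -0.1375]
2857
[[-0.1912  0.0542  0.182 ]
 [-0.1596  0.0641  0.1879]
 [-0.1316  0.074   0.1901]]
```

View pics/w2.png

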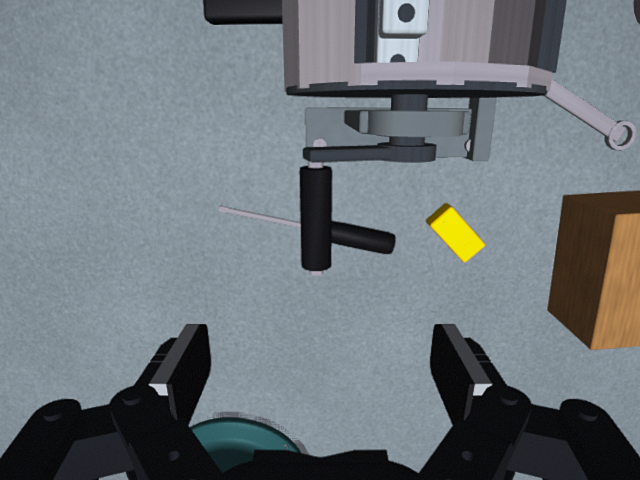

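The wrist view shows the crank sleeve at (316,218), between the open fingers. The screwdriver lies on the bench beneath it. I'll descend and grip the sleeve.

```bash
python3 -m handwheel '[[-0.006,0.04,-0.002,0,-0.003,0.004,1],[0,0.045,0,0,0,0,1],[0,0.045,0,0,0,0,1],[0,0.006,0,0,0,0,1],[0,0,0,0,0,0,1]]'
python3 - <<'E'
from h import *
goto(list(c2w(-.168,.0632)[:2])+[.159],[np.cos(TH-np.pi/2),np.sin(TH-np.pi/2)])
E
```

```text
time: 12.2
tool_pos: [0.4513, -0.0791, 0.1608]
tcp_rot: [-0.113, 2.166, -2.164]
wrist_force: [0.9, -0.5, 0.1]
width: 0.994
pos [ 0.4513 -0.0791  0.1608] axes x [-0.994 -0.107 -0.003] y [ 0.003  0.001 -1.   ] z [ 0.107 -0.994 -0.   ] w 0.994
turn(tool rv) [ 0.0005  0.0042 -0.0031]
shift after turn [0.0042 0.0018 0.0019] world [-0.004  -0.0024 -0.0018]
```

```bash
python3 -m handwheel '[[0.003,-0.001,0.002,0,0,0,1],[0,0,0,0,0,0,0],[0,0,0,0,0,0,0],[0,0,0,0,0,0,0],[0,0,0,0,0,0,0],[0,0,0,0,0,0,0]]' 40
python3 - <<'E'
from h import *
p,M,s=pose();L=w2c(p);print(L.round(4),s["wrist_force"],s["width"],s["torque"])
print("q est", np.arctan2(L[2]+.0187-.160,L[1]))
# arc in cradle (y,z); tool z=-y, tool y=-z : deltas
q=np.arange(.3,3.15,.12); q=np.append(q[:-1],3.1416) if False else np.linspace(.28,3.1416,25)
for a,b in zip(q[:-1],q[1:]): print(round(b,2),"dy_tool %.4f dz_tool %.4f"%(-.065*(np.sin(b)-np.sin(a)),-.065*(np.cos(b)-np.cos(a))))
E
```

```text
time: 12.95
tool_pos: [0.448, -0.08, 0.1619]
tcp_rot: [-0.11, 2.17, -2.161]
wrist_force: [-0.0, 6.0, 2.9]
width: 0.242
[-0.1673  0.0645  0.1619] [-0.02382453  5.98584242  2.92719774] 0.2420169814683421 [ 1.05213017  0.0375579  -0.07211203]
q est 0.3085438091038607
0.4 dy_tool -0.0073 dz_tool 0.0026
0.52 dy_tool -0.0069 dz_tool 0.0034
0.64 dy_tool -0.0065 dz_tool 0.0042
0.76 dy_tool -0.0059 dz_tool 0.0050
0.88 dy_tool -0.0053 dz_tool 0.0056
1.0 dy_tool -0.0046 dz_tool 0.0062
1.11 dy_tool -0.0038 dz_tool 0.0067
1.23 dy_tool -0.0030 dz_tool 0.0071
1.35 dy_tool -0.0021 dz_tool 0.0074
1.47 dy_tool -0.0012 dz_tool 0.0076
1.59 dy_tool -0.0003 dz_tool 0.0077
1.71 dy_tool 0.0006 dz_tool 0.0077
1.83 dy_tool 0.0015 dz_tool 0.0076
1.95 dy_tool 0.0024 dz_tool 0.0074
2.07 dy_tool 0.0033 dz_tool 0.0070
2.19 dy_tool 0.0041 dz_tool 0.0066
2.31 dy_tool 0.0048 dz_tool 0.0060
2.43 dy_tool 0.0055 dz_tool 0.0054
2.55 dy_tool 0.0061 dz_tool 0.0047
2.66 dy_tool 0.0067 dz_tool 0.0040
2.78 dy_tool 0.0071 dz_tool 0.0031
2.9 dy_tool 0.0074 dz_tool 0.0023
3.02 dy_tool 0.0076 dz_tool 0.0014
3.14 dy_tool 0.0077 dz_tool 0.0005
```

```bash
cat > ck.py <<'E'
from h import *
p,M,s=pose();L=w2c(p);print(L.round(4),"F",s["wrist_force"].round(1),"T",s["torque"].round(2),"w",round(s["width"],3),"r",np.hypot(L[1],L[2]+.0187-.16).round(4),"q",np.arctan2(L[2]+.0187-.16,L[1]).round(3))
E
python3 -m handwheel '[[0,-0.0073,0.0026,0,0,0,0],[0,-0.0069,0.0034,0,0,0,0],[0,-0.0065,0.0042,0,0,0,0],[0,-0.0059,0.005,0,0,0,0],[0,0,0,0,0,0,0]]'; python3 ck.py
```

```text
time: 13.58
tool_pos: [0.4495, -0.0953, 0.1885]
tcp_rot: [-0.11, 2.17, -2.161]
wrist_force: [-0.6, 5.8, 2.6]
width: 0.244
[-0.1673  0.0492  0.1885] F [-0.6  5.8  2.6] T [ 0.95  0.06 -0.13] w 0.244 r 0.0682 q 0.764
```

```bash
python3 -m handwheel '[[0,-0.0053,0.0056,0,0,0,0],[0,-0.0046,0.0062,0,0,0,0],[0,-0.0038,0.0067,0,0,0,0],[0,-0.003,0.0071,0,0,0,0],[0,-0.0021,0.0074,0,0,0,0],[0,-0.0012,0.0076,0,0,0,0],[0,-0.0003,0.0077,0,0,0,0],[0,0,0,0,0,0,0]]'; python3 ck.py
python3 - <<'E'
from h import *
for n in("scene","wrist"):
    c=cam(n);i=c["image"];i=i[190:370,220:400] if n=="scene" else i
    cv2.imwrite(f"pics/q1_{n}.png",cv2.cvtColor(cv2.resize(i,None,fx=3.3,fy=3.3) if n=="scene" else i,cv2.COLOR_RGB2BGR))
E
```

```text
time: 14.58
tool_pos: [0.4545, -0.1437, 0.2086]
tcp_rot: [-0.111, 2.169, -2.162]
wrist_force: [-0.3, 4.6, 1.6]
width: 0.242
[-0.1674  0.0005  0.2086] F [-0.3  4.6  1.6] T [ 0.77  0.08 -0.11] w 0.242 r 0.0673 q 1.563
```

View pics/q1_scene.png

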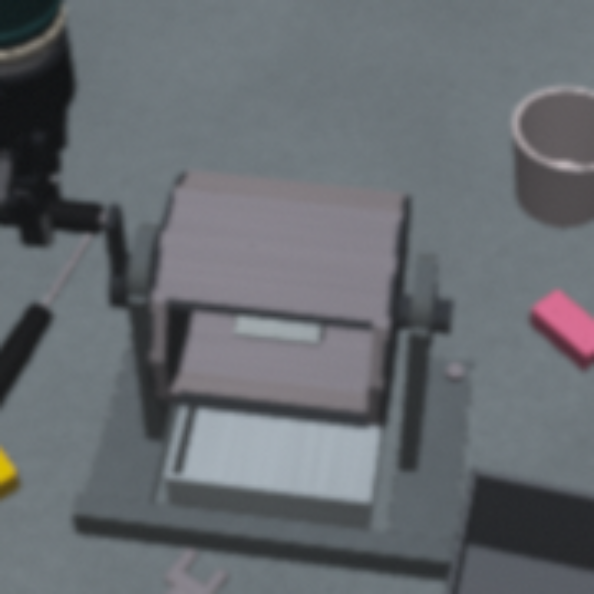

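The drum is at about 1.56 rad with its port facing the rail side, and the blocks are still inside. I'll carry on turning.

```bash
python3 -m handwheel '[[0,0.0006,0.0077,0,0,0,0],[0,0.0015,0.0076,0,0,0,0],[0,0.0024,0.0074,0,0,0,0],[0,0.0033,0.007,0,0,0,0],[0,0.0041,0.0066,0,0,0,0],[0,0.0048,0.006,0,0,0,0],[0,0.0055,0.0054,0,0,0,0],[0,0.0061,0.0047,0,0,0,0]]'; python3 ck.py
python3 - <<'E'
from h import *
for n in("scene",):
    c=cam(n);i=c["image"];i=i[190:370,220:400] if n=="scene" else i
    cv2.imwrite(f"pics/q2_{n}.png",cv2.cvtColor(cv2.resize(i,None,fx=3.3,fy=3.3) if n=="scene" else i,cv2.COLOR_RGB2BGR))
E
```

```text
time: 15.68
tool_pos: [0.4597, -0.1955, 0.1803]
tcp_rot: [-0.112, 2.17, -2.161]
wrist_force: [-1.7, 6.9, 3.7]
width: 0.239
[-0.1674 -0.0515  0.1803] F [-1.7  6.9  3.7] T [ 1.18  0.32 -0.12] w 0.239 r 0.0646 q 2.493
```

View pics/q2_scene.png

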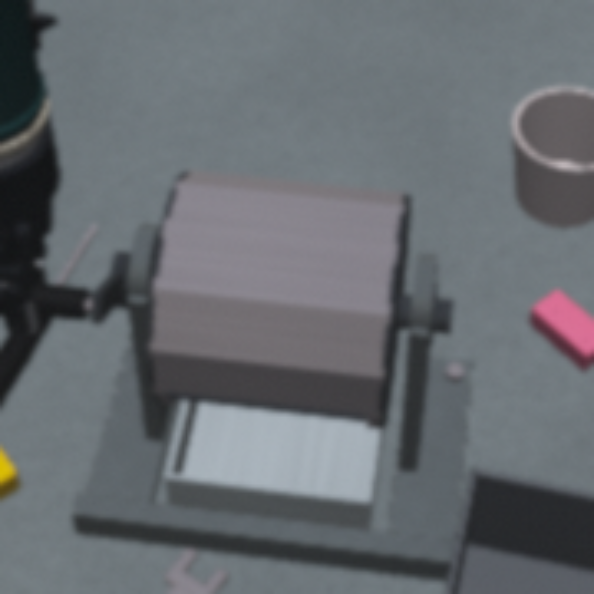

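```bash
python3 -m handwheel '[[0,0.0067,0.004,0,0,0,0],[0,0.0071,0.0031,0,0,0,0],[0,0.0074,0.0023,0,0,0,0],[0,0.0076,0.0014,0,0,0,0],[0,0.0072,0.0005,0,0,0,0],[0,0,0,0,0,0,0],[0,0,0,0,0,0,0]]'; python3 ck.py
python3 - <<'E'
from h import *
for n in("scene","top"):
    c=cam(n);i=c["image"];i=i[190:370,220:400] if n=="scene" else i[130:330,280:520]
    cv2.imwrite(f"pics/q3_{n}.png",cv2.cvtColor(cv2.resize(i,None,fx=3.3,fy=3.3,interpolation=2),cv2.COLOR_RGB2BGR))
    if n=="scene":
        L=w2c(cloud(c).reshape(-1,3).T).T; L[:,2]-=.0014
        # drum top facets normals: fit facet near top
        t=L[(abs(L[:,0])<.07)&(L[:,2]>.15)&(abs(L[:,1])<.09)]
        for y in np.arange(-.085,.05,.01):
            k=t[(t[:,1]>y)&(t[:,1]<y+.01)]
            if len(k)>5: print(round(y,3),len(k),np.median(k[:,2]).round(4))
        b=L[(abs(L[:,0])<.07)&(L[:,1]>-.08)&(L[:,1]<.08)&(L[:,2]<.06)]
        print("inside tray z>12mm:",(b[:,2]>.012).sum(),len(b))
E
```

```text
time: 16.6
tool_pos: [0.4609, -0.2067, 0.143]
tcp_rot: [-0.112, 2.17, -2.162]
wrist_force: [1.7, 4.9, -4.4]
width: 0.242
[-0.1675 -0.0629  0.143 ] F [ 1.7  4.9 -4.4] T [ 0.82 -0.16 -0.15] w 0.242 r 0.0629 q 3.114
-0.085 608 0.1693
-0.075 573 0.1926
-0.065 531 0.2102
-0.055 343 0.2208
-0.045 343 0.2265
-0.035 342 0.2326
-0.025 286 0.2378
-0.015 230 0.2388
-0.005 217 0.2391
0.005 219 0.2393
0.015 193 0.239
0.025 94 0.2358
0.035 101 0.2296
0.045 90 0.2241
inside tray z>12mm: 618 1201
```

View pics/q3_scene.png

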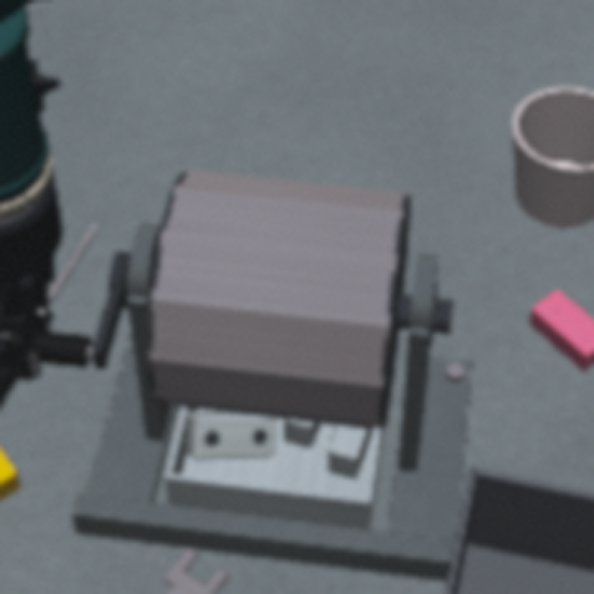

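View pics/q3_top.png

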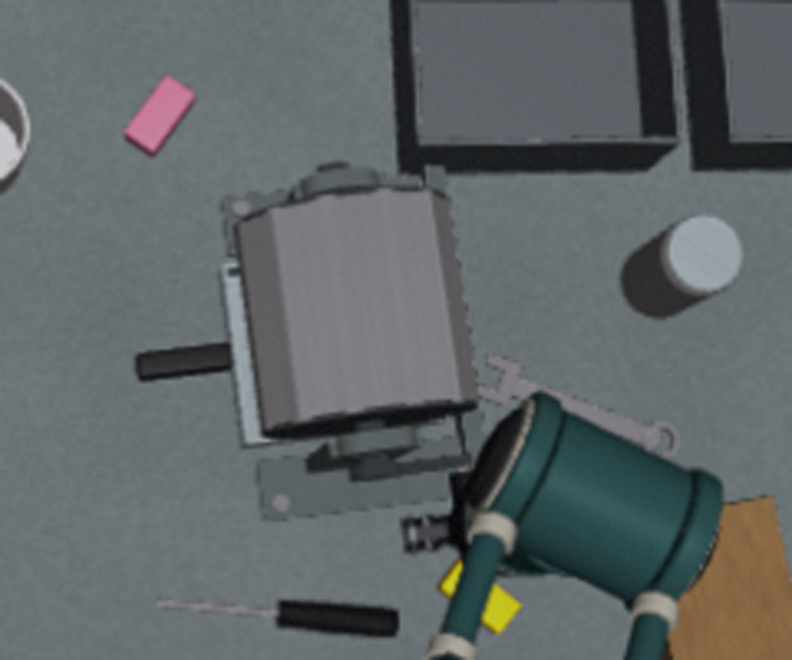

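```bash
python3 - <<'E'
from h import *
for n in("scene","top","scene","top"):
    L=w2c(cloud(cam(n)).reshape(-1,3).T).T
    k=L[(abs(L[:,0])<.07)&(abs(L[:,1])<.017)&(L[:,2]>.2)]; A=np.c_[k[:,:2],np.ones(len(k))]
    f=L[(L[:,2]>-.006)&(L[:,2]<.006)&(abs(L[:,0])<.4)&(abs(L[:,1])<.4)]; B=np.c_[f[:,:2],np.ones(len(f))]
    print(n,np.linalg.lstsq(A,k[:,2],rcond=None)[0].round(4),"bench",np.linalg.lstsq(B,f[:,2],rcond=None)[0].round(4))
    s=L[(abs(L[:,0])<.07)&(L[:,2]>.2)&(L[:,1]>-.058)&(L[:,1]<-.026)];A=np.c_[s[:,:2],np.ones(len(s))];print("  side facet slope (0.577)",np.linalg.lstsq(A,s[:,2],rcond=None)[0].round(4))
E
```

```text
scene [-2.000e-04  2.170e-02  2.405e-01] bench [ 0.0011 -0.0005  0.0009]
  side facet slope (0.577) [-0.0025  0.61    0.2524]
top [-0.0035  0.0092  0.2397] bench [ 0.001  -0.0023  0.    ]
  side facet slope (0.577) [5.000e-04 5.772e-01 2.523e-01]
scene [0.0006 0.0067 0.2404] bench [ 0.0011 -0.0004  0.0009]
  side facet slope (0.577) [-0.0012  0.6183  0.2527]
top [-1.000e-04  1.840e-02  2.395e-01] bench [ 0.0009 -0.0022  0.    ]
  side facet slope (0.577) [0.0044 0.5877 0.2528]
```

```bash
python3 -m handwheel '[[0,0,0,0,0,0,0.6],[0,0,0,0,0,0,1],[0,0,0,0,0,0,1],[0,0,0,0,0,0,1],[0.0,-0.02,0,0,0,0,1],[0.01,-0.04,0,0,0,0,1],[0.01,-0.05,0,0,0,0,1],[0.01,-0.05,0,0,0,0,1]]'; python3 ck.py
python3 - <<'E'
from h import *
from scipy.spatial.transform import Rotation as R
c=cam("wrist");save(c,"pics/w3.png")
for n in("scene",):
    c=cam(n);i=c["image"][290:350,260:350]
    cv2.imwrite(f"pics/q4_{n}.png",cv2.cvtColor(cv2.resize(i,None,fx=8,fy=8,interpolation=2),cv2.COLOR_RGB2BGR))
    L=w2c(cloud(c).reshape(-1,3).T).T
for n in ("scene","top"):
    L=w2c(cloud(cam(n)).reshape(-1,3).T).T
    k=L[(abs(L[:,0])<.07)&(abs(L[:,1])<.017)&(L[:,2]>.2)]; print(np.polyfit(k[:,1],k[:,2],1))
E
```

```text
time: 17.9
tool_pos: [0.4307, -0.2116, 0.3057]
tcp_rot: [-0.111, 2.165, -2.165]
wrist_force: [1.0, 0.3, -0.4]
width: 0.997
[-0.198  -0.0646  0.3057] F [ 1.   0.3 -0.4] T [ 0.02 -0.07 -0.01] w 0.997 r 0.1766 q 1.945
[0.01535969 0.24045797]
[0.00393206 0.23966042]
```

View pics/q4_scene.png

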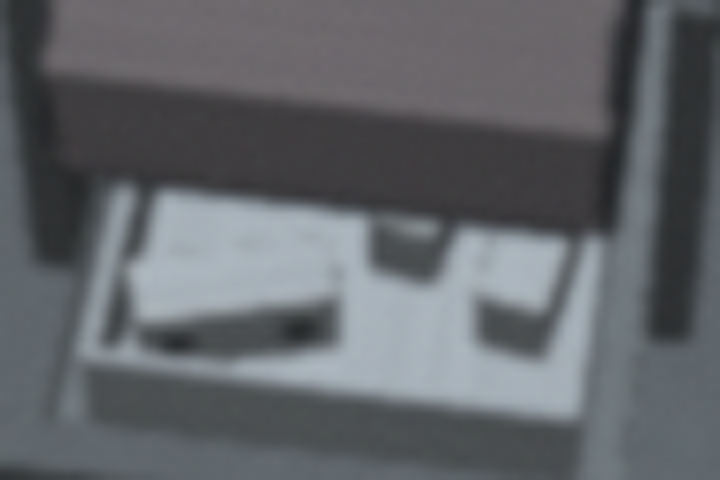

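View pics/w3.png

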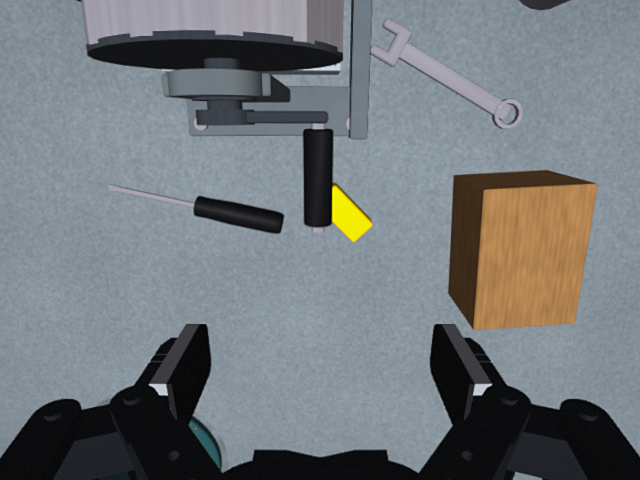

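```bash
python3 -m handwheel '[[0,-0.02,0,0,0,0,1],[0,0,0,0,0,0,1],[0,0,0,0,0,0,1],[0,0,0,0,0,0,1]]'
python3 - <<'E'
from h import *
c=cam("scene");save(c,"pics/fin_scene.png");i=c["image"][290:350,260:350]
cv2.imwrite(f"pics/q5.png",cv2.cvtColor(cv2.resize(i,None,fx=8,fy=8,interpolation=2),cv2.COLOR_RGB2BGR))
W=cloud(c);L=w2c(W.reshape(-1,3).T).T.reshape(480,640,3)
z=L[...,2]-.0014
m=(abs(L[...,0])<.072)&(L[...,1]>-.079)&(L[...,1]<.08)&(z>.012)&(z<.078)
n,lab,st,_=cv2.connectedComponentsWithStats(m.astype(np.uint8),connectivity=4)
for k in range(1,n):
    if st[k,4]>15:
        q=L[lab==k];print(st[k],np.percentile(q,[3,97],axis=0).round(3).tolist())
save(cam("top"),"pics/fin_top.png")
E
python3 meas.py fin2
```

```text
time: 18.6
tool_pos: [0.4309, -0.2114, 0.3233]
tcp_rot: [-0.113, 2.167, -2.164]
wrist_force: [-0.3, -0.2, -0.4]
width: 0.996
[272 314  31  21 389] [[-0.071, -0.063, 0.015], [-0.006, -0.023, 0.044]]
[306 317  11   8  58] [[0.002, -0.019, 0.015], [0.025, -0.009, 0.037]]
[319 319  14  15 148] [[0.038, -0.04, 0.015], [0.065, -0.013, 0.039]]
front rim y 46 [-0.084  -0.0832 -0.0813]
front rim y 67 [-0.0842 -0.0831 -0.0812]
front rim y 41 [-0.0836 -0.0829 -0.0813]
front face x ext [-0.0728  0.0726] 400
face slope [-0.1042 -0.0615]
rail slope [-0.0003 -0.1069] [-0.1132 -0.1003]
```

View pics/q5.png

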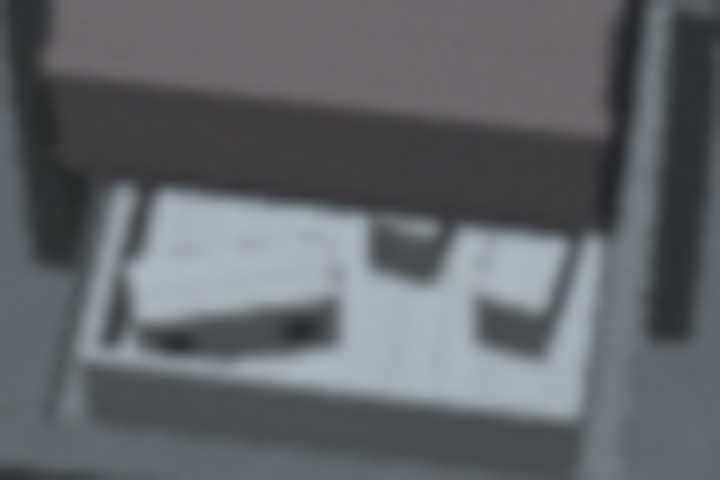

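View pics/fin_top.png

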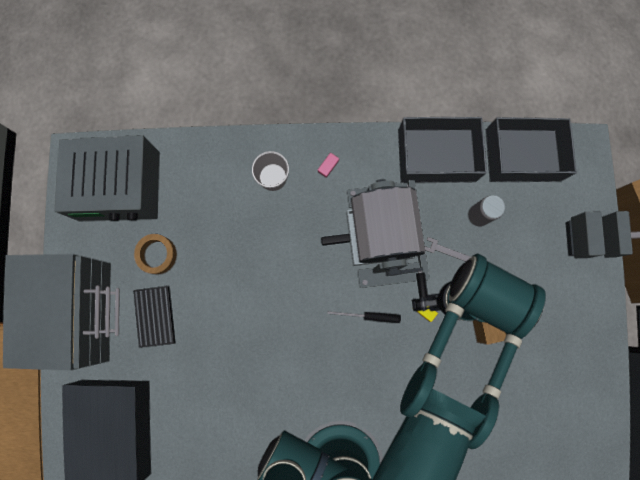

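All three blocks lie still in the tray, at (272–303,324), (311,321) and (326,326) in the scene image. Everything else on the bench is where it was, and the arm is clear. I'll hand the job in.

```bash
python3 -c "
from workcell import workorder
print(workorder.finish_job())"
```

```text
the job is handed in; nothing more can be done
None
```

I slid the tray into the bay by its handle with the port still facing up. I then gripped the crank sleeve, turned the drum over the top until the port faced down, let go and backed the arm off. The job was handed in at about 19 s of robot time.

**Tray:** before the turn it measured centred to about 1–1.5 mm and square to within about 0.006 rad. After the turn its front edge had not moved. The front-face slope and width figures in that last check were spoiled by the blocks lying behind the wall, so I did not use them.

**Drum:** the tilt of its top face puts it about 0.005–0.02 rad from straight down. The individual readings scattered by about that much.

**Blocks:** three separate blocks lie in the tray below its rim, unchanged between the last two pictures. The drum partly hides one of them.

**Bench:** no block is on the bench, and the last top view shows nothing else moved. In that view the arm covers part of the carton and of the yellow look-alike. Wrist force stayed under about 10 N in every reading I took.

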